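Fit a snap ring on an axle stub with spreading pliers

ROBOT

A 7-joint arm with a two-finger parallel gripper is mounted at the origin on a cart in front of the work surface, level with it; the furniture and walls round the work are solid. World frame = base frame: x ahead of the robot, y to its left, z up, the work surface at z = 0. Lengths are in m, angles in rad, forces in N, time in s.
With the tool pointing down it reaches from about 0.4 to 0.9 m from the base axis. Payload 5.5 kg.
Tool frame: the origin (TCP) lies midway between the tips of the shut fingers; the grasp point (between the pads) lies 19 mm behind it (manip.grip_depth is the distance from the TCP to the grasp point, in m); z points along the fingers, y is the line along which they close (so a half turn about z gives the same grasp; the last joint's range is limited). The gripper opens to 92 mm and grips with 3 to 60 N. Pads are 19 mm wide; open, the fingers measure 130 mm over their backs; the gripper's body (75 mm by 190 mm) begins 47 mm behind the grasp point.
Start: joints at [1.558, 0.501, -0.427, 1.55, 0.221, 1.138, -0.21], TCP at [0.177, -0.625, 0.227] pointing down, gripper open.
Joint ranges: [-2.88, 2.88], [-0.31, 2.03], [-1.54, 1.56], [0.2, 2.42], [-1.41, 4.55], [0.19, 2.02], [-2.57, 2.57]. Speed limits (rad/s): [2.57, 2.57, 3.14, 3.14, 3.14, 3.14, 3.14].

INTERFACE

Orientations are given as a unit quaternion [x, y, z, w].
In Python, from bench import manip, effector, viewer gives the robot as it stands. Calls block until the motion is done:
- manip.move_pose(position, orientation): joint-space move of the TCP to a pose.
- manip.servo_line(position, ori=None, vel=0.15): straight line of the TCP; ori=None keeps the orientation; vel is the mean speed in m/s.
- manip.movej(angles): joint-space move.
- effector.open_jaws() and effector.close(f_grip=None): open the fingers fully, or close them until they stop; f_grip is the grip in N (None keeps the last).
- manip.sleep(seconds).
- manip.solve_ik(position, orientation): joint angles nearest the present ones, or None.
- viewer.get_image(name): name is "side" or "top"; returns the picture (420x560x3 uint8, red, green, blue); there is no depth.
- viewer.get_calibration(name): a dict with "vfov" (degrees; the focal length in pixels is half the picture's height over the tangent of half this angle, whatever the lens; pixels are square), "cx", "cy" (the principal point, pixels), "dist_coeffs" ([k1, k2, p1, p2, k3] as OpenCV has them; the pictures are not rectified), "eye" and "attitude" of the camera in the world. Camera axes: x right, y down, z forward; pixel columns grow to the right and rows downward; lengths in m; the calibration is good to about 2 mm. A picture is of the moment at which its call begins. get_calibration takes no time and is no camera call.
A pose or a line that the arm cannot do raises manip.PlanningError and nothing moves.
- manip.hand_in(): hands the job in; it is judged then, once.
Readings, each from a call of its own:
- manip.current_clock(): time.
- manip.current_q(): joint angles.
- manip.current_joint_velocities(): joint speeds.
- manip.current_tau(): joint torques, N m.
- manip.current_tool_pos(): TCP position.
- manip.current_tcp_rot(): TCP orientation.
- manip.current_force(): force on the tool from outside, world axes, zero at the start.
- manip.current_wrist_torque(): the same for the moment, N m.
- manip.current_finger_gap(): finger opening in m.
- manip.current_gripper_force(): force on a finger pad.
Only numpy, scipy, OpenCV 4.12 (cv2) and the standard library are available. Lean on these libraries where they do the work, as an engineer would, in place of code of your own. Each camera call takes 0.05 s, during which the arm holds its last target. There are 200 camera calls.

TASK

Push the axle stub across the worktop, without lifting it, until its round foot is fully home in the V of the aluminium fork. Then pick up the snap-ring pliers by squeezing their blue handles fully together so that the brass ring spreads, pass the spread ring down over the end of the axle until it is level with the groove, and finish while still holding it there, handles squeezed and ring spread, carried by the gripper alone and not pressing on the axle. Leave the battery, the rubber stopper and the tape roll where they are.

Things in the scene. Friction and masses are not known exactly. Their poses are not given: they have to be found in the camera images.
- axle_stub: Loose axle stub, 0.8 kg: round blue foot 90 mm in diameter, 22 mm high; aluminium housing 48 mm in diameter up to 44 mm; upright steel axle 27 mm in diameter up to 83 mm (last 3 mm reduced to 25 mm diameter). Origin: centre of the underside; z up along the axle; the yaw means nothing.
- axle_groove (a point): Point on the axle's axis at mid-height of the ring groove, 68 mm above the underside of the foot and 15 mm below the axle's end. The groove is 5 mm high and 23 mm in diameter.
- fork_seat (a point): The seat of the fixed aluminium fork, on the worktop: the centre of the foot's underside lies here when the foot is fully home against both rails. x axis: level, into the V, the direction of pushing. The two rails are 16 mm high and 66 mm long; they touch the foot 45 degrees left and right of x.
- pliers_grip (a point): Midway between the blue handles of the pliers (0.13 kg), half-way up, 60 mm behind the pivot. x: handles towards ring; y: across the handles, the way to squeeze; z up. Handles 18 mm high, 10 mm thick, reaching 36 mm each way from here along x; outer width here 51 mm released, 30 mm and parallel when fully squeezed (about 5 N on each; 20 N or more holds well).
- ring_eye (a point): Point fixed to the pliers where the axle's axis should pass while the ring is spread: 118 mm ahead of pliers_grip, 5.5 mm lower, at mid-thickness of the ring; same axes. Brass ring of 4 mm wire at the pliers' underside, 25 mm wide inside when relaxed (does not pass the axle), about 2 mm clear of the axle all round when fully spread.
- pliers_left (a joint): Turn of the left handle and jaw about the pivot, rad: 0 released (ring relaxed), 0.18 handles fully squeezed (ring fully spread). A spring brings it back to 0. The right handle moves alike.
- pliers: The pliers as a whole; origin at the pivot, on the underside; axes as pliers_grip.
- battery: Block battery 18x27x47 mm, upright, dark blue and orange, bystander. Origin: centre of underside.
- stopper: Red rubber stopper, 36 mm wide, 30 mm high, bystander. Origin: centre of underside.
- tape: Black tape roll, 62 mm wide, 19 mm high, bystander. Origin: centre of underside.
There are look-alikes about, which are no part of the job. Leave any orange or purple look-alike of the axle_stub alone. What is shaped like the pliers but purple is not meant.

How it is judged:
On the way, in this order (a step that is already met when the one before it is completed fails the run):
1. the axle stub's foot is home in the fork (within 5 mm of the seat) (horizontal distance between axle_stub and fork_seat below 0.005 m), for 0.2 s.
2. the ring is held spread over the end of the axle (value of joint pliers_left above 0.14 rad and z of ring_eye in the frame of axle_groove above 0.016 m and horizontal distance between ring_eye and axle_groove below 0.012 m), for 0.05 s.
At the end, for the whole second after the job is handed in: Stub upright, foot within 8 mm of the fork's seat; fingers hold the pliers squeezed (over 0.14 rad), level within 0.12 rad, at rest; ring_eye within 5 mm of the axle's axis and within 3 mm of the groove's height; under 12 N on the axle (horizontal distance between axle_stub and fork_seat below 0.008 m and angle between axle_stub's own z axis and vertical below 0.05 rad and horizontal distance between ring_eye and axle_groove below 0.005 m and z of ring_eye in the frame of axle_groove between -0.003 and 0.003 m and angle between ring_eye's own z axis and vertical below 0.12 rad and value of joint pliers_left above 0.14 rad and contact force between the fingers and pliers above 3 N and contact force between pliers and axle_stub below 12 N and linear speed of pliers below 0.02 m/s); the arm keeps its last pose, push and grip.
It fails at once if the axle stub is lifted or tipped (height (world z) of axle_stub above 0.012 m or angle between axle_stub's own z axis and vertical above 0.25 rad).
It fails at once if a bystander is disturbed (moved by more than 20 mm) (distance of any of battery, stopper, tape from where it was at the start of the episode above 0.02 m).
It also fails if it takes over 72 s, if anything falls off the work surface, if the arm or the gripper's body presses on something with over 40 N, if the wrist force passes 120 N, or if a joint passes its speed limit or range.

## Working session

There is one attempt and no reset: what is moved stays moved. The work goes in short steps, each a Python script; the robot and the scene stay as the last script left them, time stands still between calls to the robot, and variables do not carry over. Pictures are saved under pics/ and viewed, at most 10 in all, crops included, and the job is handed in when it is done.

```bash
mkdir -p pics; python3 - <<'E'
from bench import manip, effector, viewer
import cv2
for n in("top","side"):
    cv2.imwrite(f"pics/{n}0.png",viewer.get_image(n)[:,:,::-1]); print(n,viewer.get_calibration(n))
print(manip.current_clock(),manip.current_tcp_rot())
E
```

```text
top {'vfov': 56.730279539732635, 'cx': 277.4172870076336, 'cy': 213.79654991769982, 'dist_coeffs': array([0.02237755, 0.        , 0.        , 0.        , 0.        ]), 'eye': array([ 0.49489462, -0.14199615,  1.61539123]), 'attitude': array([ 0.7104703 , -0.70263649,  0.02737856, -0.0280059 ])}
side {'vfov': 54.06962783496067, 'cx': 278.5544475707368, 'cy': 217.08058619806243, 'dist_coeffs': array([-0.11801681,  0.        ,  0.        ,  0.        ,  0.        ]), 'eye': array([ 0.42891782, -0.88660684,  1.10177685]), 'attitude': array([ 0.93965823, -0.12681786,  0.03452097, -0.31586064])}
0.1 [ 9.90500933e-01  1.37503418e-01 -8.51142008e-05 -8.39063189e-04]
```

View pics/top0.png

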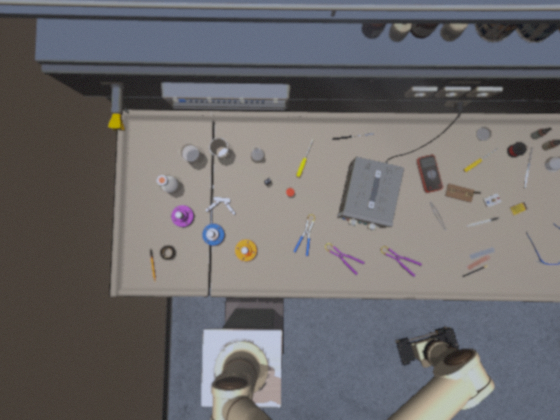

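View pics/side0.png

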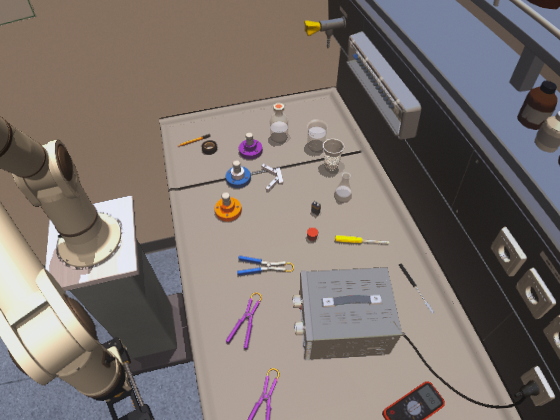

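The top view shows the blue stub at about (213,234), the fork at (221,204), the blue pliers at (305,236) with the ring near (312,217), the stopper at (290,192), the battery at (267,182) and the tape at (168,252). I'll enlarge the fork and the pliers in both views.

```bash
cat > h.py <<'E'
import cv2, numpy as np
from scipy.spatial.transform import Rotation as R
from bench import manip, effector, viewer
def cam(n):
    c=viewer.get_calibration(n); f=210/np.tan(np.radians(c["vfov"]/2))
    K=np.array([[f,0,c["cx"]],[0,f,c["cy"]],[0,0,1]]); return K,c["dist_coeffs"],c["eye"],R.from_quat(c["attitude"]).as_matrix()
def ray(n,px,z):
    K,d,e,A=cam(n); p=cv2.undistortPoints(np.array(px,float).reshape(-1,1,2),K,d)[:,0]
    v=np.c_[p,np.ones(len(p))]@A.T
    return e+v*((z-e[2])/v[:,2])[:,None]
def proj(n,P):
    K,d,e,A=cam(n); Q=(np.atleast_2d(P)-e)@A
    return cv2.projectPoints(Q,np.zeros(3),np.zeros(3),K,d)[0][:,0]
def rect(n,img,x0,x1,y0,y1,z,s=2000):
    """metric orthophoto of plane z: rows = -x, cols = -y, s px/m"""
    h,w=int((x1-x0)*s),int((y1-y0)*s)
    g=np.mgrid[0:h,0:w]; X=x1-g[0]/s; Y=y1-g[1]/s
    uv=proj(n,np.c_[X.ravel(),Y.ravel(),np.full(h*w,z)]).astype(np.float32).reshape(h,w,2)
    return cv2.remap(img,uv,None,cv2.INTER_CUBIC)
E
python3 - <<'E'
from h import *
T=cv2.imread("pics/top0.png");S=cv2.imread("pics/side0.png")
print("stub",ray("top",[213,234],0.05),"pl",ray("top",[[312,217],[297,247],[309,250]],.01),"fork",ray("top",[221,204],.008))
a=[]
for n,I in(("top",T),("side",S)):
    f=rect(n,I,.38,.63,-.03,.17,.016,1600); p=rect(n,I,.30,.55,-.40,-.15,.01,1600)
    for im,x1,y1 in((f,.63,.17),(p,.55,-.15)):
        for k in range(0,im.shape[0],80): cv2.line(im,(0,k),(6,k),(0,255,0),1)
        for k in range(0,im.shape[1],80): cv2.line(im,(k,0),(k,6),(0,255,0),1)
    a.append(np.hstack([f,p[:f.shape[0]]]))
cv2.imwrite("pics/c1.png",cv2.resize(np.vstack(a),None,fx=.74,fy=.74,interpolation=cv2.INTER_AREA))
E
```

```text
stub [[0.53348584 0.11800051 0.05      ]] pl [[ 0.60921012 -0.28306352  0.01      ]
 [ 0.48487748 -0.2219024   0.01      ]
 [ 0.47316031 -0.27127955  0.01      ]] fork [[0.65927819 0.09480514 0.008     ]]
```

View pics/c1.png

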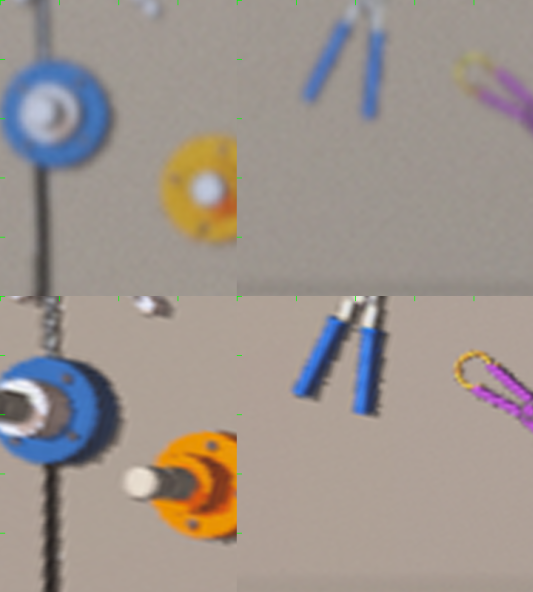

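The windows sit too low in x, but the views agree: the blue foot is near (0.53, 0.12). I'll redo them shifted and compute positions from colour masks.

```bash
cat >> h.py <<'E'
def blue(img):
    h=cv2.cvtColor(img,cv2.COLOR_BGR2HSV); return cv2.inRange(h,(100,110,60),(122,255,255))
E
python3 - <<'E'
from h import *
T=cv2.imread("pics/top0.png");S=cv2.imread("pics/side0.png")
a=[]
for n,I in(("top",T),("side",S)):
    f=rect(n,I,.57,.77,.0,.2,.012,2000); p=rect(n,I,.44,.64,-.36,-.16,.01,2000)
    for im in(f,p):
        for k in range(0,400,100): cv2.line(im,(0,k),(8,k),(0,255,0),1);cv2.line(im,(k,0),(k,8),(0,255,0),1)
    a.append(np.hstack([f,p]))
    # foot: blue in orthophoto at z=.022
    m=blue(rect(n,I,.45,.62,.04,.2,.022)); c=max(cv2.findContours(m,0,1)[0],key=cv2.contourArea)
    (u,v),r=cv2.minEnclosingCircle(c); e=cv2.fitEllipse(cv2.convexHull(c))
    print(n,"foot",.62-v/2000,.2-u/2000,r/2000,"ell",.62-e[0][1]/2000,.2-e[0][0]/2000,np.array(e[1])/4000)
    m=blue(rect(n,I,.44,.64,-.36,-.16,.018))
    for c in sorted(cv2.findContours(m,0,1)[0],key=cv2.contourArea)[-2:]:
        (u,v),s,ang=cv2.minAreaRect(c); b=cv2.boxPoints(((u,v),s,ang))
        print(n,"handle",.64-v/2000,-.16-u/2000,np.array(s)/2000,ang,[(round(.64-y/2000,4),round(-.16-x/2000,4)) for x,y in b])
cv2.imwrite("pics/c2.png",cv2.resize(np.vstack(a),(600,600)) if 0 else cv2.resize(np.hstack([np.vstack([a[0][:, :400],a[1][:,:400]]),np.vstack([a[0][:,400:],a[1][:,400:]])]),(600,600),interpolation=cv2.INTER_AREA))
E
```

```text
top foot 0.5325470275878906 0.12347281646728517 0.04447289276123047 ell 0.533031120300293 0.12286104583740236 [0.04300361 0.0432222 ]
top handle 0.49838742065429686 -0.22521763610839846 [0.00796333 0.06529931] 27.349876403808594 [(np.float32(0.4712), np.float32(-0.2067)), (np.float32(0.5292), np.float32(-0.2367)), (np.float32(0.5256), np.float32(-0.2438)), (np.float32(0.4676), np.float32(-0.2138))]
top handle 0.4868231811523438 -0.26434146118164065 [0.00778542 0.06598285] 6.340191841125488 [(np.float32(0.4545), np.float32(-0.2568)), (np.float32(0.52), np.float32(-0.2641)), (np.float32(0.5192), np.float32(-0.2719)), (np.float32(0.4536), np.float32(-0.2646))]
side foot 0.5331766204833984 0.12512347412109376 0.046653659820556644 ell 0.5332102813720703 0.12556317138671874 [0.04437859 0.0464646 ]
side handle 0.4974499969482422 -0.22460000610351563 [0.01542887 0.07155418] 26.56505012512207 [(np.float32(0.4689), np.float32(-0.2017)), (np.float32(0.5329), np.float32(-0.2337)), (np.float32(0.526), np.float32(-0.2475)), (np.float32(0.462), np.float32(-0.2155))]
side handle 0.48640983581542974 -0.26492724609375 [0.01669733 0.07192365] 4.950272083282471 [(np.float32(0.4513), np.float32(-0.2535)), (np.float32(0.523), np.float32(-0.2597)), (np.float32(0.5215), np.float32(-0.2763)), (np.float32(0.4499), np.float32(-0.2701))]
```

View pics/c2.png

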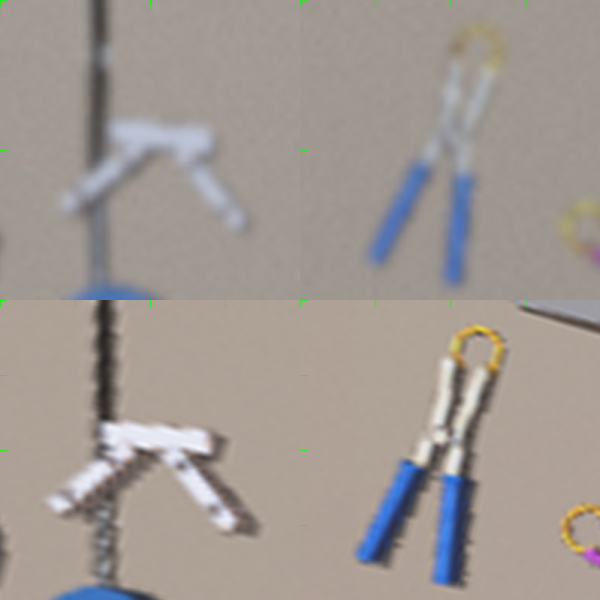

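The crops (1.5 px/mm) show the fork opening towards the robot. In the top crop the rail mid-points are at (104,178) and (211,187), which puts the seat near (0.613, 0.099) with V yaw about -6°. The pliers' grip is near (0.492, -0.245) with yaw about -16.5°. Next I push the foot with the fingers closed.

```bash
cat >> h.py <<'E'
def down(deg): return (R.from_euler("z",deg,degrees=True)*R.from_euler("x",180,degrees=True)).as_quat()
def snap(k):
    o={n:viewer.get_image(n)[:,:,::-1].copy() for n in("top","side")}
    for n in o: cv2.imwrite(f"pics/{n}{k}.png",o[n])
    return o
E
python3 - <<'E'
from h import *
s=np.array([.533,.124]); g=np.array([.613,.099]); d=(g-s)/np.linalg.norm(g-s); a=np.degrees(np.arctan2(d[1],d[0])); print(a)
q=down(a)
effector.close(10)
p=s-d*.075
manip.move_pose([*p,.20],q); print(manip.current_tool_pos(),manip.current_clock())
manip.servo_line([*p,.012],vel=.15)
f0=np.array(manip.current_force())
manip.servo_line([*(g-d*.066),.012],vel=.06)
print("f",manip.current_force()-f0)
for k in range(10):
    e=g-d*(.064-.002*k); manip.servo_line([*e,.012],vel=.03)
    f=manip.current_force()-f0; print(k,f.round(1),np.round(manip.current_tool_pos(),4))
    if f[:2]@d<-12: break
o=snap(1); print(manip.current_clock())
for n in o:
    m=blue(rect(n,o[n],.53,.68,.02,.18,.022)); c=max(cv2.findContours(m,0,1)[0],key=cv2.contourArea)
    e=cv2.fitEllipse(cv2.convexHull(c)); print(n,.68-e[0][1]/2000,.18-e[0][0]/2000,np.array(e[1])/4000)
cv2.imwrite("pics/c3.png",np.hstack([rect(n,o[n],.5,.75,.0,.2,.022,1600) for n in o]))
E
```

```text
-17.354024636261325
[0.46178578 0.14559196 0.20002235] 4.425
f [-11.90714476   3.94560532  10.88269861]
0 [-11.1   5.2   9. ] [0.5477 0.1195 0.0113]
7.875
top 0.6042194900512696 0.09844354248046874 [0.03531789 0.04367856]
side 0.6037479705810548 0.09911972045898437 [0.03865008 0.04664458]
```

View pics/c3.png

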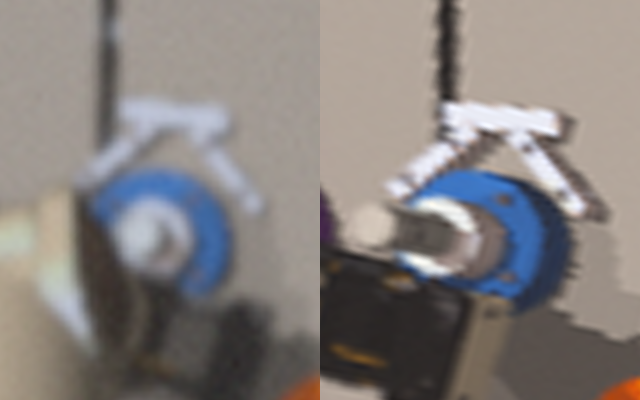

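The foot is now in the V and touching the left rail, but it isn't yet against the right one. I'll keep pushing.

```bash
python3 - <<'E'
from h import *
a=np.radians(-17.35); d=np.array([np.cos(a),np.sin(a)])
p=np.array(manip.current_tool_pos())[:2]
for k in range(1,11):
    manip.servo_line([*(p+d*.002*k),.0125],vel=.03)
    f=np.array(manip.current_force()); print(k,f.round(1),np.round(manip.current_tool_pos(),4))
    if f[:2]@d<-32: break
o=snap(2)
cv2.imwrite("pics/c4.png",np.hstack([rect(n,o[n],.5,.75,.0,.2,.022,1600) for n in o])); print(manip.current_clock())
E
```

```text
1 [-5.1  2.9  1.6] [0.5478 0.1194 0.0118]
2 [-5.9  3.4  2.1] [0.5494 0.1188 0.0118]
3 [-6.3  2.2  3.5] [0.5511 0.1182 0.0118]
4 [-8.3  2.9  2.4] [0.553  0.1176 0.0118]
5 [-7.5  2.2  3. ] [0.5549 0.117  0.0118]
6 [-6.6  2.7  3.3] [0.5568 0.1165 0.0118]
7 [-6.7  2.8  4.1] [0.5587 0.1159 0.0118]
8 [-10.9   3.6   7.1] [0.5592 0.1157 0.0118]
9 [-14.6   3.7  11.8] [0.5593 0.1157 0.0117]
10 [-20.    4.2  16.7] [0.5594 0.1157 0.0117]
10.475
```

View pics/c4.png

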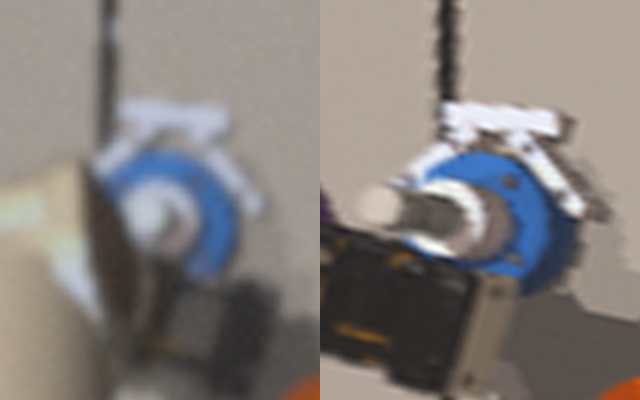

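The TCP stopped advancing while the force kept rising, and the pictures show the foot against both rails, so it's home. I'll retract, measure the axle, and go to the pliers.

```bash
python3 - <<'E'
from h import *
a=np.radians(-17.35); d=np.array([np.cos(a),np.sin(a)])
p=np.array(manip.current_tool_pos())
manip.servo_line([*(p[:2]-d*.03),.012],vel=.1)
manip.servo_line([*(p[:2]-d*.03),.16],vel=.2)
effector.open_jaws()
psi=-16.5; q=down(psi); g=[.492,-.245]
manip.move_pose([*g,.16],q); print(manip.current_tool_pos(),manip.current_clock())
o=snap(3)
for n in o:
    m=blue(rect(n,o[n],.53,.68,.02,.18,.022)); c=max(cv2.findContours(m,0,1)[0],key=cv2.contourArea)
    e=cv2.fitEllipse(cv2.convexHull(c)); print(n,.68-e[0][1]/2000,.18-e[0][0]/2000,np.array(e[1])/4000)
manip.servo_line([*g,.004],vel=.12)
print(manip.current_tool_pos(),np.round(manip.current_force(),1))
effector.close(40)
manip.sleep(.3); print("gap",manip.current_finger_gap(),manip.current_gripper_force(),manip.current_force(),manip.current_clock())
o=snap(4)
cv2.imwrite("pics/c5.png",np.hstack([np.vstack([rect("top",o["top"],.57,.77,.0,.2,.022,1200)]),rect("side",o["side"],.44,.64,-.36,-.16,.01,2000)[::1][:400,:400][:240]]))
cv2.imwrite("pics/c5.png",rect("side",o["side"],.42,.66,-.38,-.14,.01,2000))
E
```

```text
[ 0.49279331 -0.24328829  0.15992539] 14.7417
top 0.6106761627197266 0.09782760620117187 [0.04231598 0.04403972]
side 0.6158744277954102 0.09459920501708984 [0.03637024 0.0494182 ]
[ 0.49265277 -0.24531707  0.00472013] [-0.   0.1  0.7]
gap 0.027339604753870594 39.74426329135895 [0.70991732 3.3543191  4.30287702] 17.6167
```

View pics/c5.png

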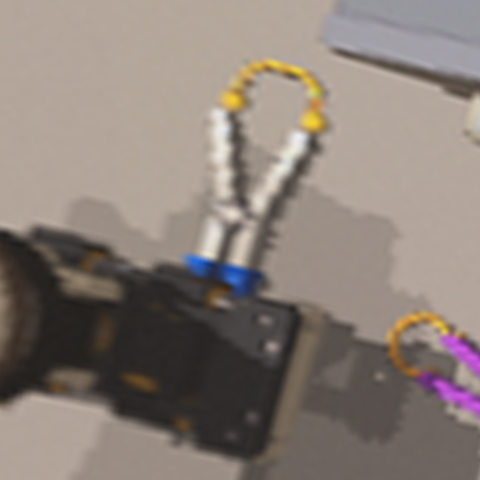

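The pliers are gripped and squeezed, and the ring is visibly spread: brass knobs at (233,98) and (313,122), arc top at (275,65). I'll lift and hover over the axle for a relative check.

```bash
python3 - <<'E'
from h import *
p=np.array(manip.current_tool_pos())
manip.servo_line([*p[:2],.18],vel=.12)
a=np.radians(-16.5); u=np.array([np.cos(a),np.sin(a)])
g=np.array([.611,.0985])-u*.118
q=down(-16.5)
manip.move_pose([*g,.18],q); manip.servo_line([*g,.106],vel=.12); manip.sleep(.3)
print(manip.current_tool_pos(),manip.current_tcp_rot(),q,manip.current_finger_gap(),manip.current_force(),manip.current_clock())
o=snap(5)
ims=[]
for n in o:
    for z in(.105,.083):
        im=rect(n,o[n],.56,.66,.05,.15,z,2800)
        for k in range(0,280,28): cv2.line(im,(0,k),(4,k),(0,255,0),1);cv2.line(im,(k,0),(k,4),(0,255,0),1)
        ims.append(im)
cv2.imwrite("pics/c6.png",np.vstack([np.hstack(ims[:2]),np.hstack(ims[2:])]))
E
```

```text
[0.498299   0.13217985 0.1066379 ] [ 9.89655965e-01 -1.43459670e-01  5.64790595e-04 -2.71896364e-04] [ 9.89651387e-01 -1.43492622e-01 -8.78638901e-18  6.05986702e-17] 0.026966535806120146 [ 0.00344859  0.35436826 -1.78514506] 21.8083
```

View pics/c6.png

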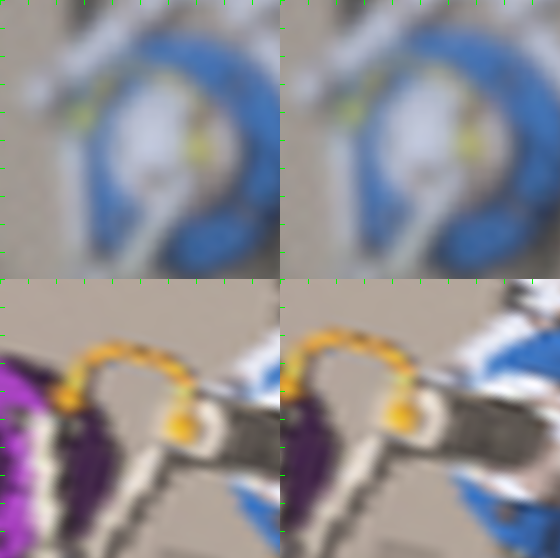

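The hover picture shows knobs at (68,118) and (182,147) in the side crop, and the axle end at (145,138). The ring sits about 2.5 mm too far forward and about 1.5 mm to the left. I'll correct that, go down to just above the axle end, and measure the ring against it there.

```bash
python3 - <<'E'
from h import *
p=np.array(manip.current_tool_pos())
a=np.radians(-16.5); u=np.array([np.cos(a),np.sin(a)]); v=np.array([-u[1],u[0]])
g=np.array([.4983,.1322])-u*.0025-v*.0015
# servo error compensation
manip.servo_line([*g,.0905],ori=down(-16.5),vel=.05); manip.sleep(.3)
t=np.array(manip.current_tool_pos()); print(t,manip.current_force(),manip.current_clock())
o=snap(6)
I=o["side"]; h=cv2.cvtColor(I,cv2.COLOR_BGR2HSV)
c=proj("side",[[.611,.0985,.085]])[0].astype(int)
A=cv2.resize(I[c[1]-22:c[1]+22,c[0]-30:c[0]+30],None,fx=10,fy=10,interpolation=cv2.INTER_CUBIC)
B=rect("side",I,.58,.65,.06,.16,.0893,4000)
B=cv2.resize(B,None,fx=1.4,fy=1.4)
for k in range(0,560,56): cv2.line(B,(k,0),(k,6),(0,255,0),1)
for k in range(0,392,56): cv2.line(B,(0,k),(6,k),(0,255,0),1)
C=rect("top",o["top"],.58,.65,.06,.16,.0893,2000)
cv2.imwrite("pics/c7.png",np.vstack([B,np.hstack([C,np.zeros((140,360,3),np.uint8)])]))
m=cv2.inRange(h,(15,120,120),(32,255,255)); ys,xs=np.nonzero(m); k=(abs(xs-c[0])<35)&(abs(ys-c[1])<30)
P=ray("side",np.c_[xs[k],ys[k]],.0893)[:,:2]-(t[:2]); print(np.c_[P@u,P@v].round(4).tolist())
E
```

```text
[0.49570764 0.13154863 0.09071236] [ 0.15656235  0.17922773 -1.76632526] 22.675
[[0.0103, 0.1107], [0.1128, 0.0293], [0.1162, 0.0293], [0.1197, 0.0294], [0.113, 0.0244], [0.1165, 0.0244], [0.12, 0.0245], [0.1235, 0.0245], [0.1269, 0.0245], [0.1304, 0.0245], [0.1341, 0.0197], [0.1376, 0.0197], [0.1378, 0.0148], [0.138, 0.01], [0.1383, 0.0052], [0.1385, 0.0004], [0.1387, -0.0044], [0.1321, -0.0092], [0.1355, -0.0092], [0.1152, -0.0141], [0.1186, -0.0141], [0.122, -0.0141], [0.1255, -0.014], [0.1289, -0.014], [0.1323, -0.014], [0.1155, -0.0189], [0.1189, -0.0188]]
```

View pics/c7.png

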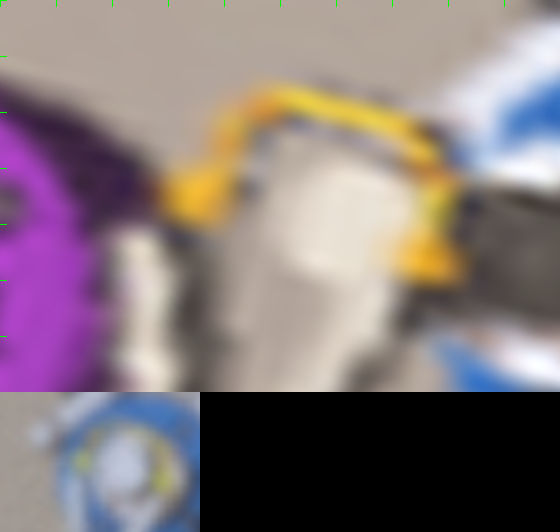

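Knob triangulation puts the ring level and at the expected height. Sideways it's centred within about 1 mm, but it sits about 2 mm too far forward. I'll shift it back 2 mm and go down with force checks.

```bash
python3 - <<'E'
from h import *
t=np.array(manip.current_tool_pos())
a=np.radians(-16.5); u=np.array([np.cos(a),np.sin(a)]); v=np.array([-u[1],u[0]])
g=t[:2]-u*.002+v*.0004
f0=np.array(manip.current_force())
for z in(.0905,.087,.084,.081,.077,.073,.069):
    manip.servo_line([*g,z],ori=down(-16.5),vel=.03); manip.sleep(.1)
    f=np.array(manip.current_force())-f0; print(z,np.round(manip.current_tool_pos(),4),f.round(2))
    if np.linalg.norm(f)>4: break
print(manip.current_wrist_torque(),manip.current_finger_gap(),manip.current_clock())
o=snap(7); I=o["side"]
B=cv2.resize(rect("side",I,.575,.645,.05,.15,.068,4000),None,fx=1.4,fy=1.4)
C=rect("top",o["top"],.58,.65,.05,.15,.068,2500)
cv2.imwrite("pics/c8.png",np.vstack([B,np.hstack([C,np.zeros((175,310,3),np.uint8)])]))
E
```

```text
0.0905 [0.4938 0.1325 0.0906] [-0.69 -0.8   2.49]
0.087 [0.4938 0.1325 0.0869] [ 1.26 -0.01  2.1 ]
0.084 [0.4938 0.1325 0.0839] [-0.33  0.33  1.69]
0.081 [0.4938 0.1325 0.081 ] [0.72 0.5  1.05]
0.077 [0.4938 0.1325 0.0769] [-0.04  0.63  0.91]
0.073 [0.4938 0.1325 0.0729] [1.1  0.7  2.22]
0.069 [0.4938 0.1325 0.0689] [-0.06 -0.13  1.83]
[0.03573419 0.07531213 0.0230283 ] 0.02675471700093056 25.3417
```

View pics/c8.png

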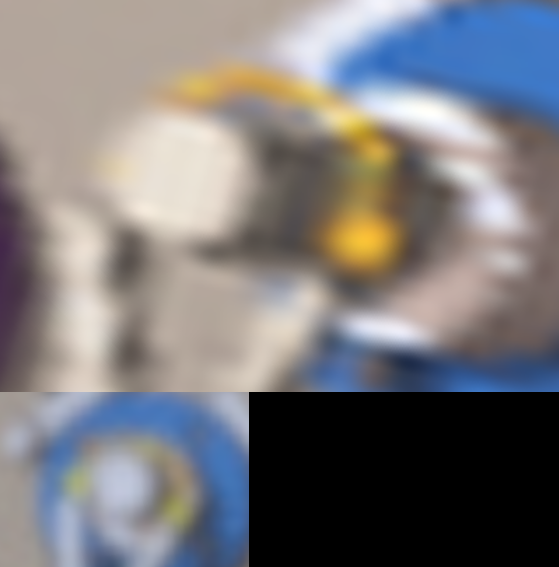

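The ring surrounds the axle with almost no force. My along-axis estimates disagree (-3.6 to +2 mm), so I'll feel gently for the front of the ring and set the clearance from that.

```bash
cat >> h.py <<'E'
def favg(n=15):
    s=[]
    for _ in range(n): manip.sleep(.02); s.append(manip.current_force())
    return np.mean(s,0)
E
python3 - <<'E'
from h import *
a=np.radians(-16.5); u=np.array([np.cos(a),np.sin(a)]); v=np.array([-u[1],u[0]])
g=np.array(manip.current_tool_pos())[:2]; q=down(-16.5)
manip.sleep(.3); f0=favg(25); print(f0.round(2))
for k in range(1,10):
    manip.servo_line([*(g-u*.0006*k),.069],ori=q,vel=.02); manip.sleep(.15); f=favg()-f0
    print(k,round(f[:2]@u,2),round(f[:2]@v,2),round(f[2],2),np.round((np.array(manip.current_tool_pos())[:2]-g)@u*1e3,2))
    if f[:2]@u>1.5: break
print(manip.current_clock())
E
```

```text
[-0.08  0.08 -1.24]
1 0.18 -0.06 0.04 -0.59
2 0.21 0.12 0.17 -1.17
3 0.16 -0.07 0.18 -1.78
4 0.18 -0.0 0.04 -2.42
5 0.14 -0.02 -0.19 -2.97
6 0.28 -0.13 0.11 -3.59
7 0.73 -0.3 0.16 -4.09
8 3.37 -0.08 -0.33 -4.36
31.3583
```

The front of the ring touched at -4.0 mm. That puts the eye 0 to 2 mm ahead of the axis at g, so I'll settle at g-1 mm. I'll check side clearance at ±2 mm, then take a final look.

```bash
python3 - <<'E'
from h import *
a=np.radians(-16.5); u=np.array([np.cos(a),np.sin(a)]); v=np.array([-u[1],u[0]]); q=down(-16.5)
g=np.array([.4938,.1325])-u*.001
def go(p): manip.servo_line([*p,.0692],ori=q,vel=.02); manip.sleep(.2); return favg()
f0=go(g); print(f0.round(2))
for s in(1,-1):
    for k in(1.2,2.2):
        f=go(g+s*v*k/1e3)-f0; print(s*k,round(f[:2]@v,2),round(f[:2]@u,2))
        if abs(f[:2]@v)>1.2: break
    go(g)
print(manip.current_tool_pos(),favg().round(2),manip.current_finger_gap(),manip.current_clock())
o=snap(8)
m=blue(rect("top",o["top"],.53,.68,.02,.18,.022)); c=max(cv2.findContours(m,0,1)[0],key=cv2.contourArea)
e=cv2.fitEllipse(cv2.convexHull(c)); print(.68-e[0][1]/2000,.18-e[0][0]/2000)
E
```

```text
[-0.13  0.01 -1.07]
1.2 -0.04 0.13
2.2 0.13 -0.07
-1.2 -0.04 0.26
-2.2 0.01 0.03
[0.49283149 0.13273702 0.06919454] [ 0.1   0.18 -1.17] 0.026886402219063334 36.6083
0.6112427062988282 0.09564027404785155
```

There's no contact at ±2 mm sideways, the wrist carries only the pliers' weight, and the stub hasn't moved. Handing in.

```bash
python3 -c "
from bench import manip
print(manip.hand_in())"
```

```text
the job is handed in; nothing more can be done
None
```

I handed the job in at about 37 s, with no verdict shown. By my measurements, the stub's foot is home in the fork and the gripper alone holds the squeezed pliers, with the spread ring level with the groove and not touching the axle; the ring's height is from arm position and camera, not touch.

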